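# Press the filter retaining plate home on an instrument container

## Task

Take the presser from its round rest and press its flat foot squarely down on the round perforated plate on top of the instrument container until the plate goes past its catch and bottoms out level; keep pressing there with a steady 16 N or so (12 to 20 N) for about a second, and never with more than 26 N. Then stand the presser upright back in its rest. Keep the fingers off the plate and leave the things round about alone.

Things in the scene. Friction and masses are not known exactly. Their poses are not given: they have to be found in the camera images.
- container: Fixed closed aluminium instrument container, 146 (x) by 206 (y) by 60 mm high, on a low plinth 2 to 14 mm high; place, height and yaw vary. Origin: centre of its underside, z up. Centred on its lid is a steel collar ring, 106 mm outside, 94 mm inside diameter, top 74 mm above the origin, the round plate inside it. Small catches outside the collar at +y and -y (75 mm from the axis, top 69 mm up) need no handling.
- retaining_plate: Round perforated steel plate, 84 mm across, 4 mm thick, in the collar. Origin: its centre, 2 mm below its upper face; z is its normal. Upper face 84 mm above the container's origin at the start, 66 to 75 mm when bottomed out. Starts cocked by 3 to 6 degrees; it tilts up to 7 degrees to any side, stays as left (0.1 N m turns it) and takes the angle of the foot pressed on it.
- retainer (a joint): How far the plate is pressed down, in m: 0 raised. It bottoms out on a hard seat somewhere between 0.009 and 0.018; the seat's depth differs each time, cannot be seen and must be felt. The spring catch resists with about 10 to 12 N at first, then less and less; past 0.007 it snaps over centre and pulls the plate down onto the seat, where it stays.
- presser: Loose steel presser (tamper), 0.25 kg, 103 mm tall, standing upright on its flat round foot in its rest. Origin: centre of the foot's underside, z up along the handle. Foot 58 mm in diameter and 11 mm thick; neck 18 mm in diameter; round handle 26 mm in diameter from 36 to 98 mm above the origin, to be gripped there from above.
- presser_rest: Fixed shallow round grey cup for the presser, 82 mm outside and 72 mm inside diameter, 11 mm high; its place varies. Origin: centre of its underside; its inner floor is 4 mm above that.
- indicator_tape: Loose roll of tape, 96 mm across, 25 mm high, lying near the worktop's front edge; leave alone. Origin: centre of its underside.
- pen_blue: Loose pen, 145 mm long, lying near the worktop's front edge; leave alone. Origin: centre of its underside.
- kidney_dish: Loose steel kidney dish, 183 by 97 by 32 mm, to the left of the rest; leave alone. Origin: centre of its underside.
Not all that is in view belongs to the job. What is shaped like the presser but pink is not meant.

How it is judged:
On the way, in this order (a step that is already met when the one before it is completed fails the run):
1. the presser is lifted clear of its rest (z of presser in the frame of presser_rest above 0.03 m), for 0.1 s.
2. the plate is bottomed out and level under the presser, pressed with a steady 12 to 20 N for 0.7 s (value of joint retainer above 0.0085 m and angle between retaining_plate's own z axis and vertical below 0.045 rad and contact force between presser and retaining_plate between 12 and 20 N), for 0.7 s.
At the end, for the whole second after the job is handed in: The plate is past its catch and down on its seat (pressed more than 8.5 mm down) and level within 2.5 degrees, and the presser stands upright (within 3.5 degrees), at rest and released, on the floor of its rest (within 12 mm of its centre, as the cup's wall allows) (value of joint retainer above 0.0085 m and angle between retaining_plate's own z axis and vertical below 0.045 rad and horizontal distance between presser and presser_rest below 0.012 m and z of presser in the frame of presser_rest below 0.007 m and angle between presser's own z axis and vertical below 0.06 rad and linear speed of presser below 0.02 m/s); the robot touches nothing.
It fails at once if the presser pushes on the plate with more than 26 N (contact force between presser and retaining_plate above 26 N).
It fails at once if the fingers push on the plate (contact force between the fingers and retaining_plate above 1 N).
It fails at once if a bystander is moved by more than 30 mm (distance of any of indicator_tape, pen_blue, kidney_dish from where it was at the start of the episode above 0.03 m).
It also fails if it takes over 69 s, if anything falls off the work surface, if the arm or the gripper's body presses on something with over 40 N, if the wrist force passes 120 N, or if a joint passes its speed limit or range.

## Robot

A 6-joint arm with a two-finger parallel gripper is mounted at the origin on a cart in front of the work surface, level with it; the furniture and walls round the work are solid. World frame = base frame: x ahead of the robot, y to its left, z up, the work surface at z = 0. Lengths are in m, angles in rad, forces in N, time in s.
With the tool pointing down it reaches from about 0.325 to 0.775 m from the base axis. Payload 9.3 kg.
Tool frame: the origin (TCP) lies between the finger pads; the fingertips stand 14 mm ahead of it and the grasp point (between the pads) lies 5 mm behind it; x points along the fingers, y is the direction in which the jaws open and shut, and the axes are right-handed (so a half turn about x gives the same grasp; the last joint's range is limited). The gripper opens to 85 mm and grips with 20 to 120 N. Pads are 22 mm wide; open, the fingers measure 114 mm over their backs; the gripper's body (76 mm by 85 mm) begins 54 mm behind the grasp point. The pads swing forward as they close: fully open they stand 13 mm farther back than shut.
Start: joints at [-1.41, 0.259, 0.021, 1.334, 0, 1.418], TCP at [0.17, -0.523, 0.245] pointing down, gripper open.
Joint ranges: [-3.04, 3.04], [-0.91, 1.82], [-1.04, 1.36], [-1.92, 1.95], [-1.52, 1.45], [-3.14, 3.14]. Speed limits (rad/s): [2.22, 2.22, 2.79, 3.14, 3.14, 3.14].

## Interface

Orientations are given as a rotation vector (axis times angle).
In Python, from station import observe, snapshot, calibration, job_done, trace, mark_of gives the robot as it stands.
- The arm moves only by the tool move_arm, never from a script. Its argument "deltas" is a list of rows, each an object of numbers: "dx", "dy", "dz": the shift along the tool's x, y, z in cm; "turn": the turn about the tool's x in degrees. A call has 1 to 10 rows; each row is the pose to reach, as a shift and turn from the pose measured when the call began, along the tool's axes at that moment; what a row does not reach only later rows make up. A row lasts 1/8 s, in which the tool goes at most 62.5 mm and 10.7 degrees, less where a joint would pass 70% of its speed; a pose out of reach is approached as far as the arm can. A call with a gripper value outside its range is refused whole. "fingers" is the finger opening in cm, from 0 to 8.54, set as the call begins (left out, the last holds). The fingers move at their own pace and stop on an object; "grip_force" is the grip in N (left out, the last holds). Time passes only in rows, so rows that repeat a pose let the fingers close. It gives the time, the measured TCP pose, the force and the opening at its end, in the units of the state.
- observe(): the state, without advancing time (a new reading comes with each control period).
- snapshot(name): name is "scene" or "top" or "wrist"; returns the picture (400x640x3 uint8, blue, green, red); there is no depth.
- calibration(name): a dict with "vfov" (degrees; the focal length in pixels is half the picture's height over the tangent of half this angle, whatever the lens; pixels are square), "cx", "cy" (the principal point, pixels), "R" (3x3) and "t" (3): a world point X has camera coordinates R X + t; the wrist camera has in their place "mount" (4x4, takes a point from camera to tool coordinates, whose origin is the TCP and whose axes are the tool frame's). Camera axes: x right, y down, z forward; pixel columns grow to the right and rows downward; lengths in m; the calibration is good to about 2 mm. The wrist camera is an equidistant fisheye: a pixel r from the principal point sees the ray r / f radians off the axis. A picture is of the moment at which its call begins: read the wrist's pose just before it. calibration takes no time and is no camera call.
- job_done(): hands the job in, once; it reports no verdict.
Trained networks look in the newest picture that a camera, given by its name, has taken for a name from the list of things; names that differ only in an ending like _2 or _b are one class to them, and where a whole thing is asked for, a point or a joint stands for the part that bears it (a point fixed in the world has none). Each returns a list of dicts, best first, with "conf" (0 to 1); they miss things now and then, are a little off and sometimes report something else, mostly with a low value. They report only what shows in the picture. A call takes as long as a camera call. They do not tell look-alikes from the thing itself.
- trace(camera, label): "mask" (400x640 bool, what is visible of it) and "point" ([column, row] in pixels, amid what is visible of it).
- mark_of(camera, label): "point" ([column, row] in pixels: a listed point, or the origin of a listed thing).
The state is a dict: "t": time; "qpos": joint angles; "qd": joint speeds; "tau": joint torques, N m; "ee_pos": TCP position; "tool_rot": TCP orientation; "contact_force": force on the tool from outside, world axes, zero at the start; "torque": the same for the moment, N m; "grip_width": opening from 0.0 (shut) to 1.0 (fully open).
Only numpy, scipy, OpenCV 4.12 (cv2) and the standard library are available. Lean on these libraries where they do the work, as an engineer would, in place of code of your own. Each camera call takes 0.05 s, during which the arm holds its last target. There are 200 camera calls.

## Working session

There is one attempt and no reset: what is moved stays moved. The work goes in short steps, Python scripts to look and compute and a tool call to move; the robot and the scene stay as the last step left them, time stands still between calls to the robot, and variables do not carry over. Pictures are saved under pics/ and viewed, about 8 in all and at most 12, crops included, and the job is handed in when it is done.

Besides the shell and the picture viewer there is one more tool, called by a JSON object that holds its "api" and its "payload". move_arm: Moves the arm, as the interface text tells. Its arguments: {"type":"object","properties":{"deltas":{"type":"array","items":{"type":"object","properties":{"dx":{"type":"number"},"dy":{"type":"number"},"dz":{"type":"number"},"turn":{"type":"number"}}}},"fingers":{"type":"number"},"grip_force":{"type":"number"}},"required":["deltas"]}

```bash
mkdir -p pics
cat > h.py <<'E'
import numpy as np, cv2
from scipy.spatial.transform import Rotation as Ro
from station import *
def ray(name,px,obs=None):
    c=calibration(name); f=200/np.tan(np.radians(c['vfov']/2))
    u=np.array([px[0]-c['cx'],px[1]-c['cy']],float)
    if 'mount' in c:
        r=np.hypot(*u); th=r/f; d=np.r_[np.sin(th)*u/max(r,1e-9),np.cos(th)]
        M=np.array(c['mount']); R=Ro.from_rotvec(obs['tool_rot']).as_matrix()
        return np.array(obs['ee_pos'])+R@M[:3,3], R@M[:3,:3]@d
    R=np.array(c['R']);t=np.array(c['t'])
    return -R.T@t, R.T@np.r_[u/f,1]
def hit(name,px,z,obs=None):
    o,d=ray(name,px,obs); return o+d*(z-o[2])/d[2]
def tri(rays):
    A=np.zeros((3,3));b=np.zeros(3)
    for o,d in rays:
        d=d/np.linalg.norm(d);P=np.eye(3)-np.outer(d,d);A+=P;b+=P@o
    x=np.linalg.solve(A,b)
    return x,[np.linalg.norm(np.cross(x-o,d/np.linalg.norm(d))) for o,d in rays]
E
python3 - <<'E'
from h import *
o=observe();print({k:np.round(v,3) for k,v in o.items()})
print(Ro.from_rotvec(o['tool_rot']).as_matrix().round(3))
im={n:snapshot(n) for n in('scene','top')}
for n in im: cv2.imwrite(f'pics/{n}.png',im[n])
for l in('presser','presser_rest','retaining_plate','container','kidney_dish','indicator_tape','pen_blue'):
    R=[]
    for n in im:
        m=mark_of(n,l)[:3]
        print(l,n,[(np.round(a['point']),round(a['conf'],2),hit(n,a['point'],{'retaining_plate':.09,'presser':.004}.get(l,0)).round(3)) for a in m])
        if m:R.append(ray(n,m[0]['point']))
    if len(R)==2: x,e=tri(R);print('   tri',x.round(4),np.round(e,4))
E
```

```text
{'t': np.float64(0.0), 'qpos': array([-1.41 ,  0.259,  0.021,  1.334,  0.   ,  1.418]), 'qd': array([-0.001,  0.002, -0.001, -0.001,  0.001,  0.   ]), 'tau': array([ 2.0000e-03, -5.5564e+01,  3.4453e+01,  1.4000e-02, -0.0000e+00,
       -0.0000e+00]), 'ee_pos': array([ 0.17 , -0.523,  0.245]), 'tool_rot': array([ 2.053,  0.326, -2.053]), 'contact_force': array([-0.077,  0.727, -0.344]), 'torque': array([ 0.02 ,  0.04 , -0.019]), 'grip_width': np.float64(1.003)}
[[-0.     0.309 -0.951]
 [ 0.001 -0.951 -0.309]
 [-1.    -0.001 -0.   ]]
presser scene [(array([271., 220.]), 0.76, array([0.421, 0.197, 0.004])), (array([276., 247.]), 0.73, array([0.397, 0.055, 0.004]))]
presser top [(array([275., 226.]), 0.89, array([0.425, 0.203, 0.004])), (array([331., 234.]), 0.73, array([0.403, 0.063, 0.004]))]
   tri [4.236e-01 2.031e-01 4.000e-04] [0.0008 0.0008]
presser_rest scene [(array([270., 224.]), 0.64, array([0.413, 0.187, 0.   ]))]
presser_rest top [(array([277., 225.]), 0.57, array([0.426, 0.197, 0.   ]))]
   tri [ 0.4212  0.1988 -0.0078] [0.0049 0.0049]
retaining_plate scene [(array([363., 
[... 485 characters left out ...]
([ 0.4 , -0.07,  0.  ])), (array([316., 316.]), 0.29, array([ 0.404, -0.221,  0.   ]))]
kidney_dish top [(array([201., 215.]), 0.9, array([0.453, 0.384, 0.   ]))]
   tri [ 0.448   0.3868 -0.0036] [0.0053 0.0053]
indicator_tape scene [(array([316., 318.]), 0.75, array([ 0.403, -0.224,  0.   ]))]
indicator_tape top [(array([447., 233.]), 0.96, array([ 0.405, -0.224,  0.   ]))]
   tri [ 4.036e-01 -2.241e-01 -1.000e-04] [0.0011 0.0011]
pen_blue scene [(array([363., 266.]), 0.68, array([ 0.57 , -0.087,  0.   ])), (array([294., 276.]), 0.59, array([ 0.404, -0.071,  0.   ]))]
pen_blue top [(array([380., 234.]), 0.75, array([ 0.404, -0.057,  0.   ]))]
   tri [ 0.4776 -0.0901  0.0297] [0.0808 0.0808]
```

View pics/scene.png

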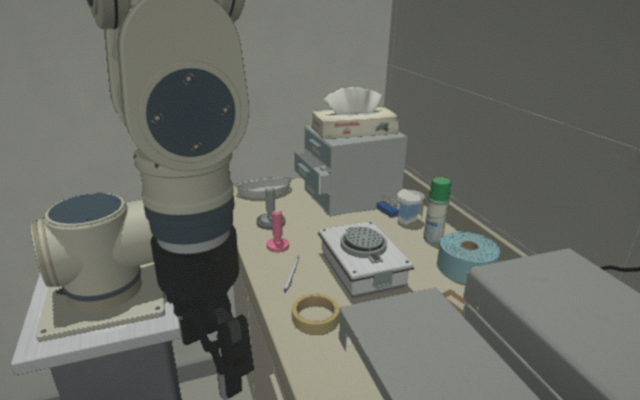

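View pics/top.png

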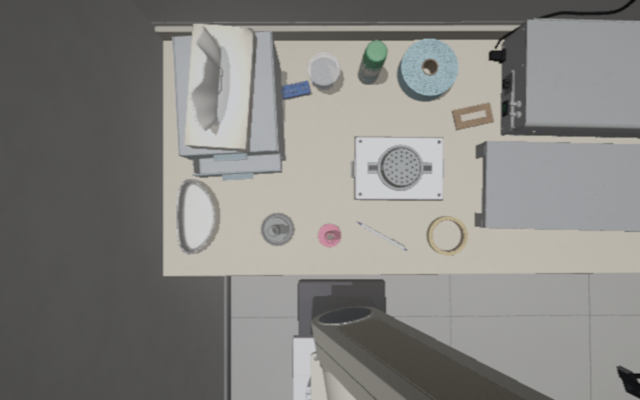

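Candidates for the presser are the grey one (scene 271,220; top 277,229), standing in a round grey cup, and the pink one (scene 276,247; top 331,235), which is not meant. The grey one fits the description. I'll confirm it in a crop while moving the arm to the middle of the worktop.

Run:
```python
import cv2
i=cv2.imread('pics/scene.png')[170:270,220:340];cv2.imwrite('pics/crop.png',cv2.resize(i,None,fx=5,fy=5,interpolation=cv2.INTER_CUBIC))
```

```text
(no output)
```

View pics/crop.png

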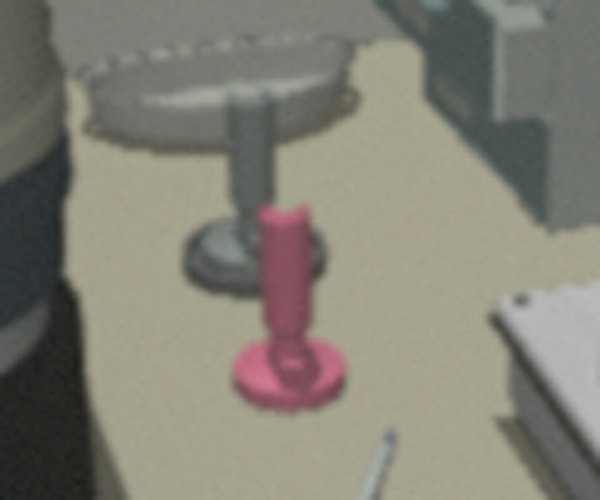

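{"api": "move_arm", "payload": {"deltas": [{"dx":-1,"dy":-34.4,"dz":-31.1,"turn":-72},{"dx":-1,"dy":-34.4,"dz":-31.1,"turn":-72},{"dx":-1,"dy":-34.4,"dz":-31.1,"turn":-72},{"dx":-1,"dy":-34.4,"dz":-31.1,"turn":-72},{"dx":-1,"dy":-34.4,"dz":-31.1,"turn":-72},{"dx":-1,"dy":-34.4,"dz":-31.1,"turn":-72},{"dx":-1,"dy":-34.4,"dz":-31.1,"turn":-72},{"dx":-1,"dy":-34.4,"dz":-31.1,"turn":-72},{"dx":-1,"dy":-34.4,"dz":-31.1,"turn":-72}]}}

```text
t: 1.92
ee_pos: [0.3598, -0.0984, 0.2555]
tool_rot: [1.207, 1.21, -1.206]
contact_force: [0.3, -0.4, 0.4]
grip_width: 1.002
```

The crop shows the grey presser in its cup (handle at crop 252,150), with the pink look-alike standing free at crop (285,310). Next I approach the grey one and look with the wrist camera.

{"api": "move_arm", "payload": {"deltas": [{"dy":4,"dz":-27},{"dy":4,"dz":-27},{"dy":4,"dz":-27},{"dy":4,"dz":-27},{"dy":4,"dz":-27},{"dy":4,"dz":-27}]}}

```text
validation failed for argument at $.de...
```

Run:
```python
from h import *
o=observe();print(o['ee_pos'],Ro.from_rotvec(o['tool_rot']).as_matrix().round(3),np.round(o['qpos'],2))
im=snapshot('wrist')
print(np.round(calibration('wrist')['mount'],3))
for l,z in(('presser',.004),('presser_rest',0)):
    for a in mark_of('wrist',l)[:3]: print(l,a,hit('wrist',a['point'],z,o).round(4))
    for a in trace('wrist',l)[:2]:
        print(l,a['conf'],a['point'],a['mask'].sum())
        c=(0,255,0) if l=='presser' else (0,0,255)
        cs,_=cv2.findContours(a['mask'].astype(np.uint8),0,2);cv2.drawContours(im,cs,-1,c,1)
cv2.imwrite('pics/w1.png',im)
```

```text
[ 0.35980464 -0.09842354  0.25552186] [[ 0.001  1.     0.003]
 [-0.     0.003 -1.   ]
 [-1.     0.001  0.   ]] [-0.49 -0.05 -0.31  1.31  0.    1.07]
[[ 0.    -0.282  0.96  -0.129]
 [ 1.    -0.    -0.    -0.001]
 [ 0.     0.96   0.282 -0.071]
 [ 0.     0.     0.     1.   ]]
presser {'point': [355.7, 40.2], 'conf': 0.68} [0.3978 0.0639 0.004 ]
presser 0.87 [357.9, 37.4] 1816
```

View pics/w1.png

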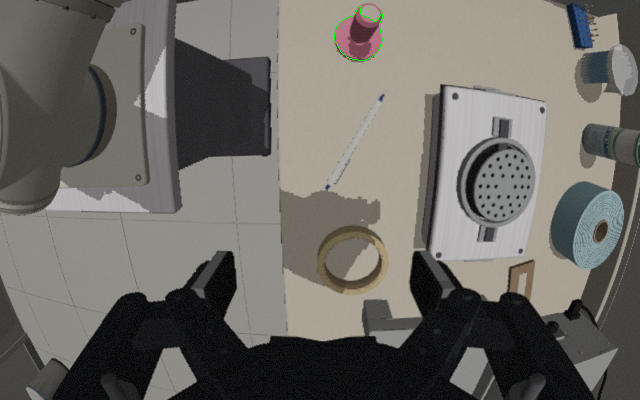

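The move was refused, so this is the view from the middle of the worktop: pink decoy at (358,38), container and plate at (497,180). I'll retry the approach, stopping short of the presser so the camera has a good view.

{"api": "move_arm", "payload": {"deltas": [{"dx":0,"dy":6,"dz":-20,"turn":0},{"dx":0,"dy":6,"dz":-20,"turn":0},{"dx":0,"dy":6,"dz":-20,"turn":0},{"dx":0,"dy":6,"dz":-20,"turn":0},{"dx":0,"dy":6,"dz":-20,"turn":0}]}}

```text
t: 2.8
ee_pos: [0.4198, 0.0994, 0.2549]
tool_rot: [1.209, 1.209, -1.21]
contact_force: [-0.4, -0.9, -0.0]
grip_width: 1.003
```

Run:
```python
from h import *
o=observe();print(o['ee_pos'])
im=snapshot('wrist')
for l,z in(('presser',.004),('presser_rest',0)):
    for a in mark_of('wrist',l)[:3]: print(l,a,hit('wrist',a['point'],z,o).round(4))
    for a in trace('wrist',l)[:2]:
        print(l,a['conf'],a['point'],a['mask'].sum())
        c=(0,255,0) if l=='presser' else (0,0,255)
        cs,_=cv2.findContours(a['mask'].astype(np.uint8),0,2);cv2.drawContours(im,cs,-1,c,1)
        k=max(cs,key=cv2.contourArea)[:,0]
        z=.011 if l!='presser' else .015
        W=np.array([hit('wrist',p,z,o)[:2] for p in k]);(c0,r)=cv2.minEnclosingCircle(W.astype(np.float32)); print('  circ',c0,r)
# plate as seen before
cv2.imwrite('pics/w2.png',im)
```

```text
[0.41984867 0.09943957 0.25485898]
presser {'point': [321.2, 93.2], 'conf': 0.8} [0.4164 0.1942 0.004 ]
presser {'point': [307.2, 195.0], 'conf': 0.71} [0.3983 0.067  0.004 ]
presser 0.9 [307.0, 197.7] 1698
  circ (0.40073543787002563, 0.06002967432141304) 0.038084059953689575
presser 0.6 [322.3, 91.6] 1791
  circ (0.4157274067401886, 0.19631408154964447) 0.030232543125748634
presser_rest {'point': [321.7, 89.7], 'conf': 0.96} [0.417  0.1988 0.    ]
presser_rest 0.79 [317.9, 91.0] 1954
  circ (0.41625919938087463, 0.19552040100097656) 0.04158918559551239
```

View pics/w2.png

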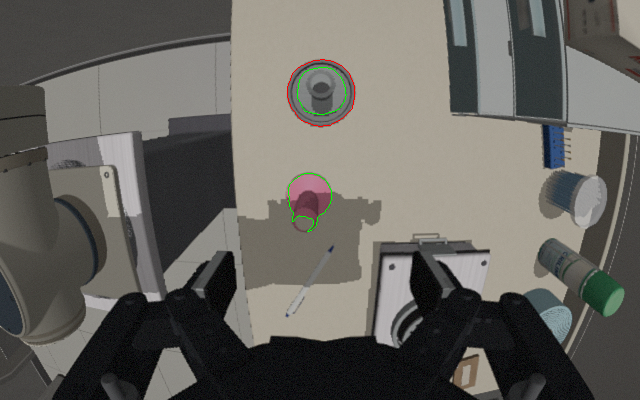

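Rest at (0.4163, 0.1955), radius 41.6 mm against the nominal 41, with the presser concentric in it. I go over it and down.

{"api": "move_arm", "payload": {"deltas": [{"dx":0,"dy":-0.4,"dz":-6.2,"turn":0},{"dx":0,"dy":-0.4,"dz":-9.65,"turn":0},{"dx":0,"dy":-0.4,"dz":-9.65,"turn":0},{"dx":5,"dy":-0.4,"dz":-9.65,"turn":0},{"dx":10,"dy":-0.4,"dz":-9.65,"turn":0},{"dx":15,"dy":-0.4,"dz":-9.65,"turn":0},{"dx":18.7,"dy":-0.4,"dz":-9.65,"turn":0},{"dx":18.7,"dy":-0.4,"dz":-9.65,"turn":0},{"dx":18.7,"dy":-0.4,"dz":-9.65,"turn":0}]}}

```text
t: 4.18
ee_pos: [0.4168, 0.1939, 0.0696]
tool_rot: [1.214, 1.206, -1.212]
contact_force: [0.7, 0.5, -0.7]
grip_width: 1.0
```

{"api": "move_arm", "payload": {"deltas": [{"dx":0},{"dx":0},{"dx":0},{"dx":0},{"dx":0},{"dx":0},{"dx":0},{"dx":0}], "fingers": 1.5, "grip_force": 70}}

```text
validation failed for argument at $.de...
```

{"api": "move_arm", "payload": {"deltas": [{"dx":0,"dy":0,"dz":-0.2,"turn":0},{"dx":0,"dy":0,"dz":-0.2,"turn":0},{"dx":0,"dy":0,"dz":-0.2,"turn":0},{"dx":0,"dy":0,"dz":-0.2,"turn":0},{"dx":0,"dy":0,"dz":-0.2,"turn":0},{"dx":0,"dy":0,"dz":-0.2,"turn":0},{"dx":0,"dy":0,"dz":-0.2,"turn":0},{"dx":0,"dy":0,"dz":-0.2,"turn":0}], "fingers": 1.5, "grip_force": 70}}

```text
t: 5.18
ee_pos: [0.4172, 0.196, 0.0701]
tool_rot: [1.214, 1.205, -1.211]
contact_force: [-0.1, -0.7, 6.9]
grip_width: 0.289
```

Run:
```python
from h import *
o=observe();print(o['t'],o['ee_pos'],o['contact_force'],o['torque'],o['grip_width'],Ro.from_rotvec(o['tool_rot']).as_matrix().round(4))
```

```text
5.175 [0.41716633 0.19596894 0.07014871] [-0.07071599 -0.67772495  6.87478452] [-0.08198698  0.23247878 -0.00059211] 0.28949034469523405 [[ 2.3e-03  1.0e+00 -5.1e-03]
 [ 2.0e-04 -5.1e-03 -1.0e+00]
 [-1.0e+00  2.3e-03 -2.0e-04]]
```

{"api": "move_arm", "payload": {"deltas": [{"dx":-3,"dy":0,"dz":0,"turn":0},{"dx":-8,"dy":0,"dz":0,"turn":0},{"dx":-13,"dy":0,"dz":0,"turn":0},{"dx":-18,"dy":0,"dz":0,"turn":0},{"dx":-18,"dy":0,"dz":5,"turn":0},{"dx":-18,"dy":1,"dz":11,"turn":0},{"dx":-18,"dy":2,"dz":17,"turn":0},{"dx":-18,"dy":3,"dz":23,"turn":0},{"dx":-18,"dy":3,"dz":28,"turn":0},{"dx":-18,"dy":3,"dz":29,"turn":0}]}}

```text
t: 6.42
ee_pos: [0.4449, -0.0968, 0.2495]
tool_rot: [1.216, 1.205, -1.215]
contact_force: [-0.1, 1.1, -3.4]
grip_width: 0.287
```

```bash
cat > m.py <<'E'
from h import *
o=observe();print(o['t'],o['ee_pos'],o['contact_force'],o['torque'],o['grip_width']);print(Ro.from_rotvec(o['tool_rot']).as_matrix().round(4))
ims={n:snapshot(n) for n in('wrist','scene','top')}
R=[]
for n in ims:
    m=mark_of(n,'retaining_plate'); mc=mark_of(n,'container')
    if m: R.append(ray(n,m[0]['point'],o)); print(n,m[0],hit(n,m[0]['point'],.089,o).round(4))
    if mc: print('  cont',mc[0],hit(n,mc[0]['point'],.007,o).round(4))
    for a in trace(n,'retaining_plate')[:1]:
        cs,_=cv2.findContours(a['mask'].astype(np.uint8),0,2)
        k=max(cs,key=cv2.contourArea)[:,0]
        W=np.array([hit(n,p,.091,o)[:2] for p in k]);e=cv2.fitEllipse(W.astype(np.float32));print('  trace',a['conf'],e)
        cv2.drawContours(ims[n],cs,-1,(0,255,0),1)
x,e=tri(R);print('tri',x.round(4),np.round(e,4))
cv2.imwrite('pics/w3.png',ims['wrist'])
E
python3 m.py
```

```text
6.425 [ 0.44489555 -0.0967573   0.24946282] [-0.05454484  1.08111205 -3.43966006] [ 0.09330844  0.03604891 -0.00924847] 0.28708013080673955
[[ 9.0e-04  1.0e+00 -8.8e-03]
 [ 4.0e-04 -8.8e-03 -1.0e+00]
 [-1.0e+00  9.0e-04 -5.0e-04]]
wrist {'point': [440.0, 185.3], 'conf': 0.96} [ 0.5618 -0.0951  0.089 ]
  cont {'point': [414.9, 170.6], 'conf': 0.73} [ 0.5592 -0.0959  0.007 ]
  trace 0.56 ((0.55892413854599, -0.09493307769298553), (0.07943298667669296, 0.08270704001188278), 127.83688354492188)
scene {'point': [361.1, 238.0], 'conf': 0.67} [ 0.5539 -0.1016  0.089 ]
  cont {'point': [362.4, 266.8], 'conf': 0.82} [ 0.5636 -0.0992  0.007 ]
  trace 0.86 ((0.558800995349884, -0.09879759699106216), (0.07812084257602692, 0.0928526222705841), 175.59503173828125)
top {'point': [397.0, 165.7], 'conf': 0.93} [ 0.5641 -0.0853  0.089 ]
  cont {'point': [398.3, 170.1], 'conf': 0.74} [ 0.5607 -0.1034  0.007 ]
  trace 0.72 ((0.5618883967399597, -0.09306351840496063), (0.08110295236110687, 0.08270347118377686), 126.47428131103516)
tri [ 0.5627 -0.091   0.0825] [0.0056 0.0033 0.0049]
```

View pics/w3.png

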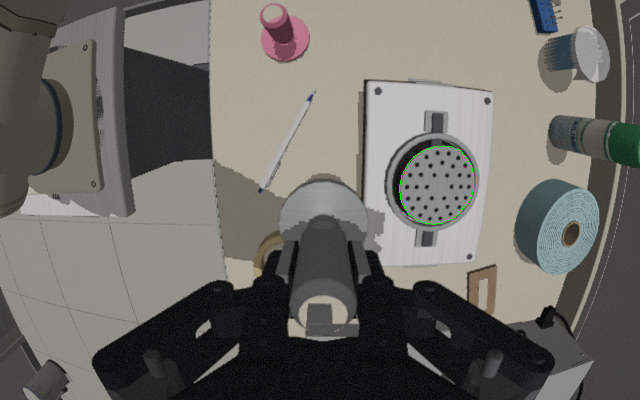

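Run:
```python
from h import *
o=observe()
print('collar',[hit('wrist',(433,182.5),z,o).round(4) for z in(.078,.081,.084)])
c=calibration('wrist');f=200/np.tan(np.radians(c['vfov']/2));Mi=np.linalg.inv(np.array(c['mount']))
def proj(p):
    q=Mi[:3,:3]@p+Mi[:3,3];th=np.arctan2(np.hypot(*q[:2]),q[2]);u=q[:2]/np.hypot(*q[:2]);return [c['cx'],c['cy']]+f*th*u
im=snapshot('wrist')
print(proj(np.r_[.066,0,0]), [ (a['point'],a['conf']) for a in mark_of('wrist','presser')])
for d,r,col in((.066,.029,(0,0,255)),(.055,.029,(0,255,255)),(-.037,.013,(255,0,0))):
    P=np.array([proj(np.r_[d,r*np.cos(t),r*np.sin(t)]) for t in np.linspace(0,6.28,60)])
    cv2.polylines(im,[np.round(P*8).astype(np.int32)],True,col,1,shift=3)
cv2.imwrite('pics/w4.png',cv2.resize(im[150:350,200:500],None,fx=2.5,fy=2.5))
```

```text
collar [array([ 0.559 , -0.0915,  0.078 ]), array([ 0.5579, -0.0908,  0.081 ]), array([ 0.5567, -0.0901,  0.084 ])]
[324.85248107 221.00728068] [([284.3, 41.6], 0.98), ([322.9, 218.5], 0.56)]
```

View pics/w4.png

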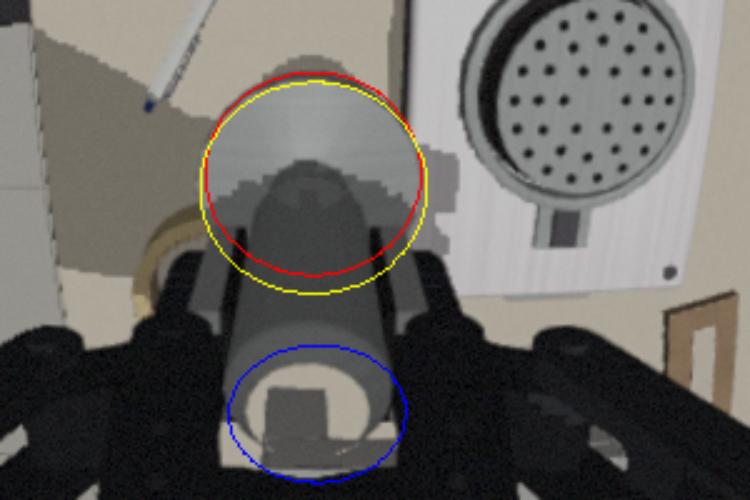

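Presser sits upright in the hand (projected and seen outlines agree to about 0.5°), roughly 2 mm to +y of the TCP. Plate centre is about (0.559, -0.095), top about 0.091. I go above it.

{"api": "move_arm", "payload": {"deltas": [{"dx":0,"dy":6,"dz":-0.1,"turn":0},{"dx":0,"dy":11.5,"dz":-0.1,"turn":0},{"dx":3,"dy":11.5,"dz":-0.1,"turn":0},{"dx":6,"dy":11.5,"dz":-0.1,"turn":0},{"dx":7.5,"dy":11.5,"dz":-0.1,"turn":0},{"dx":7.5,"dy":11.5,"dz":-0.1,"turn":0},{"dx":7.5,"dy":11.5,"dz":-0.1,"turn":0}]}}

```text
t: 8.0
ee_pos: [0.561, -0.0937, 0.1767]
tool_rot: [1.214, 1.204, -1.21]
contact_force: [0.1, 0.2, -2.9]
grip_width: 0.289
```

```bash
cat > s.py <<'E'
from h import *
o=observe();R=Ro.from_rotvec(o['tool_rot']).as_matrix()
print(round(o['t'],2),o['ee_pos'].round(4) if hasattr(o['ee_pos'],'round') else o['ee_pos'],np.round(o['contact_force'],2),np.round(o['torque'],3),'toolx',R[:,0].round(4),'gw',round(o['grip_width'],3))
E
cat > ov.py <<'E'
from h import *
im=snapshot('top');cv2.imwrite('pics/t2.png',cv2.resize(im[100:240,300:500],None,fx=4,fy=4,interpolation=2))
E
python3 s.py
```

```text
8.0 [ 0.561  -0.0937  0.1767] [ 0.15  0.17 -2.88] [ 0.034 -0.012 -0.008] toolx [ 4.2e-03 -3.0e-04 -1.0e+00] gw 0.289
```

{"api": "move_arm", "payload": {"deltas": [{"dx":0.3,"dy":-0.1,"dz":0.3,"turn":0},{"dx":0.6,"dy":-0.1,"dz":0.3,"turn":0},{"dx":0.9,"dy":-0.1,"dz":0.3,"turn":0},{"dx":1.1,"dy":-0.1,"dz":0.3,"turn":0},{"dx":1.1,"dy":-0.1,"dz":0.3,"turn":0}]}}

```text
t: 8.62
ee_pos: [0.5599, -0.0966, 0.1655]
tool_rot: [1.214, 1.204, -1.21]
contact_force: [0.3, 0.7, -3.3]
grip_width: 0.288
```

```bash
python3 s.py
```

```text
8.62 [ 0.5599 -0.0966  0.1655] [ 0.33  0.74 -3.28] [-0.058 -0.002  0.004] toolx [ 3.8e-03 -2.0e-04 -1.0e+00] gw 0.288
```

{"api": "move_arm", "payload": {"deltas": [{"dx":0.15,"dy":0,"dz":0,"turn":0},{"dx":0.3,"dy":0,"dz":0,"turn":0},{"dx":0.4,"dy":0,"dz":0,"turn":0},{"dx":0.4,"dy":0,"dz":0,"turn":0}]}}

```text
t: 9.12
ee_pos: [0.5599, -0.0966, 0.1614]
tool_rot: [1.214, 1.204, -1.21]
contact_force: [0.6, -0.5, -3.2]
grip_width: 0.282
```

{"api": "move_arm", "payload": {"deltas": [{"dx":0.1,"dy":0,"dz":0,"turn":0},{"dx":0.2,"dy":0,"dz":0,"turn":0},{"dx":0.2,"dy":0,"dz":0,"turn":0}]}}

```text
t: 9.5
ee_pos: [0.5599, -0.0966, 0.1594]
tool_rot: [1.214, 1.204, -1.21]
contact_force: [-0.4, 0.0, -2.3]
grip_width: 0.286
```

{"api": "move_arm", "payload": {"deltas": [{"dx":0.1,"dy":0,"dz":0,"turn":0},{"dx":0.2,"dy":0,"dz":0,"turn":0},{"dx":0.2,"dy":0,"dz":0,"turn":0}]}}

```text
t: 9.88
ee_pos: [0.5599, -0.0966, 0.1576]
tool_rot: [1.214, 1.204, -1.21]
contact_force: [-0.6, -0.2, 1.8]
grip_width: 0.288
```

Contact, about 5 N. From here smaller steps.

{"api": "move_arm", "payload": {"deltas": [{"dx":0.05,"dy":0,"dz":0,"turn":0},{"dx":0.1,"dy":0,"dz":0,"turn":0},{"dx":0.1,"dy":0,"dz":0,"turn":0}]}}

```text
t: 10.25
ee_pos: [0.5599, -0.0965, 0.1566]
tool_rot: [1.214, 1.204, -1.21]
contact_force: [-1.7, -0.0, 2.5]
grip_width: 0.285
```

{"api": "move_arm", "payload": {"deltas": [{"dx":0.05,"dy":0,"dz":0,"turn":0},{"dx":0.1,"dy":0,"dz":0,"turn":0},{"dx":0.1,"dy":0,"dz":0,"turn":0}]}}

```text
t: 10.62
ee_pos: [0.5599, -0.0966, 0.1561]
tool_rot: [1.215, 1.203, -1.21]
contact_force: [-2.8, 1.2, 6.2]
grip_width: 0.286
```

{"api": "move_arm", "payload": {"deltas": [{"dx":0.05,"dy":0,"dz":0,"turn":0},{"dx":0.1,"dy":0,"dz":0,"turn":0},{"dx":0.1,"dy":0,"dz":0,"turn":0}]}}

```text
t: 11.0
ee_pos: [0.5599, -0.0965, 0.1555]
tool_rot: [1.215, 1.203, -1.209]
contact_force: [-2.8, 0.2, 6.0]
grip_width: 0.288
```

```bash
python3 s.py
```

```text
11.0 [ 0.5599 -0.0965  0.1555] [-2.83  0.19  6.05] [0.364 0.773 0.014] toolx [ 4.8e-03 -5.0e-04 -1.0e+00] gw 0.288
```

{"api": "move_arm", "payload": {"deltas": [{"dx":0.05,"dy":0,"dz":0,"turn":0},{"dx":0.1,"dy":0,"dz":0,"turn":0},{"dx":0.1,"dy":0,"dz":0,"turn":0}], "grip_force": 110}}

```text
t: 11.38
ee_pos: [0.5599, -0.0966, 0.1547]
tool_rot: [1.215, 1.203, -1.209]
contact_force: [-3.2, 0.9, 4.3]
grip_width: 0.284
```

{"api": "move_arm", "payload": {"deltas": [{"dx":0.05,"dy":0,"dz":0,"turn":0},{"dx":0.1,"dy":0,"dz":0,"turn":0},{"dx":0.1,"dy":0,"dz":0,"turn":0}]}}

```text
t: 11.75
ee_pos: [0.5598, -0.0965, 0.1535]
tool_rot: [1.215, 1.203, -1.209]
contact_force: [-1.7, 0.6, 3.0]
grip_width: 0.279
```

```bash
python3 s.py
```

```text
11.75 [ 0.5598 -0.0965  0.1535] [-1.74  0.57  3.  ] [0.173 0.53  0.019] toolx [ 4.7e-03 -4.0e-04 -1.0e+00] gw 0.279
```

{"api": "move_arm", "payload": {"deltas": [{"dx":0.05,"dy":0,"dz":0,"turn":0},{"dx":0.1,"dy":0,"dz":0,"turn":0},{"dx":0.15,"dy":0,"dz":0,"turn":0}]}}

```text
t: 12.12
ee_pos: [0.5598, -0.0965, 0.1517]
tool_rot: [1.215, 1.204, -1.209]
contact_force: [-1.2, 1.8, -0.1]
grip_width: 0.277
```

{"api": "move_arm", "payload": {"deltas": [{"dx":0.05,"dy":0,"dz":0,"turn":0},{"dx":0.1,"dy":0,"dz":0,"turn":0},{"dx":0.15,"dy":0,"dz":0,"turn":0}]}}

```text
t: 12.5
ee_pos: [0.5598, -0.0965, 0.1499]
tool_rot: [1.214, 1.204, -1.21]
contact_force: [0.7, -0.3, -3.4]
grip_width: 0.279
```

{"api": "move_arm", "payload": {"deltas": [{"dx":0.05,"dy":0,"dz":0,"turn":0},{"dx":0.1,"dy":0,"dz":0,"turn":0},{"dx":0.1,"dy":0,"dz":0,"turn":0}]}}

```text
t: 12.88
ee_pos: [0.5599, -0.0966, 0.1489]
tool_rot: [1.214, 1.204, -1.21]
contact_force: [-0.4, 0.3, -3.9]
grip_width: 0.281
```

```bash
python3 s.py
```

```text
12.88 [ 0.5599 -0.0966  0.1489] [-0.36  0.3  -3.87] [-0.003 -0.06   0.055] toolx [ 4.2e-03 -3.0e-04 -1.0e+00] gw 0.281
```

Snapped over centre, force back to free. I feel for the seat in small steps.

{"api": "move_arm", "payload": {"deltas": [{"dx":0.04,"dy":0,"dz":0,"turn":0},{"dx":0.07,"dy":0,"dz":0,"turn":0},{"dx":0.07,"dy":0,"dz":0,"turn":0}]}}

```text
t: 13.25
ee_pos: [0.5598, -0.0966, 0.1482]
tool_rot: [1.214, 1.204, -1.21]
contact_force: [0.6, -0.2, -3.2]
grip_width: 0.283
```

{"api": "move_arm", "payload": {"deltas": [{"dx":0.04,"dy":0,"dz":0,"turn":0},{"dx":0.07,"dy":0,"dz":0,"turn":0},{"dx":0.07,"dy":0,"dz":0,"turn":0}]}}

```text
t: 13.62
ee_pos: [0.5598, -0.0966, 0.1474]
tool_rot: [1.214, 1.204, -1.21]
contact_force: [0.4, -0.9, -3.2]
grip_width: 0.281
```

{"api": "move_arm", "payload": {"deltas": [{"dx":0.04,"dy":0,"dz":0,"turn":0},{"dx":0.07,"dy":0,"dz":0,"turn":0},{"dx":0.07,"dy":0,"dz":0,"turn":0}]}}

```text
t: 14.0
ee_pos: [0.5598, -0.0965, 0.1467]
tool_rot: [1.214, 1.204, -1.21]
contact_force: [-0.7, 0.2, -3.0]
grip_width: 0.275
```

{"api": "move_arm", "payload": {"deltas": [{"dx":0.04,"dy":0,"dz":0,"turn":0},{"dx":0.07,"dy":0,"dz":0,"turn":0},{"dx":0.07,"dy":0,"dz":0,"turn":0}]}}

```text
t: 14.38
ee_pos: [0.5598, -0.0966, 0.1459]
tool_rot: [1.214, 1.204, -1.21]
contact_force: [-0.1, -1.8, -3.5]
grip_width: 0.277
```

{"api": "move_arm", "payload": {"deltas": [{"dx":0.04,"dy":0,"dz":0,"turn":0},{"dx":0.07,"dy":0,"dz":0,"turn":0},{"dx":0.07,"dy":0,"dz":0,"turn":0}]}}

```text
t: 14.75
ee_pos: [0.5598, -0.0965, 0.1452]
tool_rot: [1.214, 1.204, -1.21]
contact_force: [0.5, 0.1, -2.5]
grip_width: 0.284
```

{"api": "move_arm", "payload": {"deltas": [{"dx":0.04,"dy":0,"dz":0,"turn":0},{"dx":0.07,"dy":0,"dz":0,"turn":0},{"dx":0.07,"dy":0,"dz":0,"turn":0}]}}

```text
t: 15.12
ee_pos: [0.5598, -0.0966, 0.1445]
tool_rot: [1.214, 1.204, -1.21]
contact_force: [0.5, -0.5, -4.0]
grip_width: 0.279
```

{"api": "move_arm", "payload": {"deltas": [{"dx":0.04,"dy":0,"dz":0,"turn":0},{"dx":0.07,"dy":0,"dz":0,"turn":0},{"dx":0.07,"dy":0,"dz":0,"turn":0}]}}

```text
t: 15.5
ee_pos: [0.5598, -0.0966, 0.1439]
tool_rot: [1.214, 1.204, -1.21]
contact_force: [-0.3, 0.1, -1.7]
grip_width: 0.28
```

{"api": "move_arm", "payload": {"deltas": [{"dx":0.04,"dy":0,"dz":0,"turn":0},{"dx":0.07,"dy":0,"dz":0,"turn":0},{"dx":0.07,"dy":0,"dz":0,"turn":0}]}}

```text
t: 15.88
ee_pos: [0.5598, -0.0966, 0.1436]
tool_rot: [1.214, 1.203, -1.21]
contact_force: [-2.0, -0.5, 4.7]
grip_width: 0.28
```

Seat felt at TCP z of about 0.1437 (about 12 mm travel), currently about 8 N.

{"api": "move_arm", "payload": {"deltas": [{"dx":0.05,"dy":0,"dz":0,"turn":0},{"dx":0.06,"dy":0,"dz":0,"turn":0},{"dx":0.06,"dy":0,"dz":0,"turn":0}]}}

```text
t: 16.25
ee_pos: [0.5598, -0.0966, 0.1436]
tool_rot: [1.215, 1.203, -1.209]
contact_force: [-3.2, 0.5, 7.2]
grip_width: 0.281
```

```bash
python3 s.py
```

```text
16.25 [ 0.5598 -0.0966  0.1436] [-3.19  0.5   7.19] [0.212 0.854 0.037] toolx [ 5.e-03 -8.e-04 -1.e+00] gw 0.281
```

{"api": "move_arm", "payload": {"deltas": [{"dx":0.06,"dy":0,"dz":0,"turn":0},{"dx":0.08,"dy":0,"dz":0,"turn":0},{"dx":0.08,"dy":0,"dz":0,"turn":0}]}}

```text
t: 16.62
ee_pos: [0.5598, -0.0966, 0.1435]
tool_rot: [1.215, 1.202, -1.209]
contact_force: [-2.9, 0.4, 8.5]
grip_width: 0.282
```

```bash
python3 s.py
```

```text
16.62 [ 0.5598 -0.0966  0.1435] [-2.85  0.44  8.53] [0.204 1.032 0.035] toolx [ 0.0057 -0.001  -1.    ] gw 0.282
```

{"api": "move_arm", "payload": {"deltas": [{"dx":0.09,"dy":0,"dz":0,"turn":0},{"dx":0.105,"dy":0,"dz":0,"turn":0},{"dx":0.105,"dy":0,"dz":0,"turn":0}]}}

```text
t: 17.0
ee_pos: [0.5598, -0.0967, 0.1435]
tool_rot: [1.215, 1.201, -1.208]
contact_force: [-4.4, 1.1, 10.6]
grip_width: 0.277
```

```bash
python3 s.py
```

```text
17.0 [ 0.5598 -0.0967  0.1435] [-4.43  1.13 10.6 ] [ 0.262  1.226 -0.011] toolx [ 0.0066 -0.0015 -1.    ] gw 0.277
```

{"api": "move_arm", "payload": {"deltas": [{"dx":0.11,"dy":0,"dz":0,"turn":0},{"dx":0.12,"dy":0,"dz":0,"turn":0},{"dx":0.12,"dy":0,"dz":0,"turn":0},{"dx":0.12,"dy":0,"dz":0,"turn":0},{"dx":0.12,"dy":0,"dz":0,"turn":0},{"dx":0.12,"dy":0,"dz":0,"turn":0}]}}

```text
t: 17.75
ee_pos: [0.5598, -0.0966, 0.1435]
tool_rot: [1.215, 1.2, -1.208]
contact_force: [-5.4, 0.9, 11.8]
grip_width: 0.278
```

```bash
python3 s.py
```

```text
17.75 [ 0.5598 -0.0966  0.1435] [-5.42  0.86 11.78] [0.322 1.333 0.006] toolx [ 0.0077 -0.0019 -1.    ] gw 0.278
```

{"api": "move_arm", "payload": {"deltas": [{"dx":0.125,"dy":0,"dz":0,"turn":0},{"dx":0.125,"dy":0,"dz":0,"turn":0},{"dx":0.125,"dy":0,"dz":0,"turn":0},{"dx":0.125,"dy":0,"dz":0,"turn":0},{"dx":0.125,"dy":0,"dz":0,"turn":0},{"dx":0.125,"dy":0,"dz":0,"turn":0},{"dx":0.125,"dy":0,"dz":0,"turn":0},{"dx":0.125,"dy":0,"dz":0,"turn":0},{"dx":0.125,"dy":0,"dz":0,"turn":0},{"dx":0.125,"dy":0,"dz":0,"turn":0}]}}

```text
t: 19.0
ee_pos: [0.5597, -0.0966, 0.1435]
tool_rot: [1.215, 1.199, -1.207]
contact_force: [-5.5, 1.0, 13.4]
grip_width: 0.279
```

```bash
python3 s.py
python3 - <<'E'
from h import *
im=snapshot('scene');cv2.imwrite('pics/s2.png',cv2.resize(im[160:320,260:460],None,fx=4,fy=3.7,interpolation=2))
E
```

```text
19.0 [ 0.5597 -0.0966  0.1435] [-5.48  0.98 13.43] [ 0.334  1.472 -0.018] toolx [ 0.0087 -0.0023 -1.    ] gw 0.279
```

View pics/s2.png

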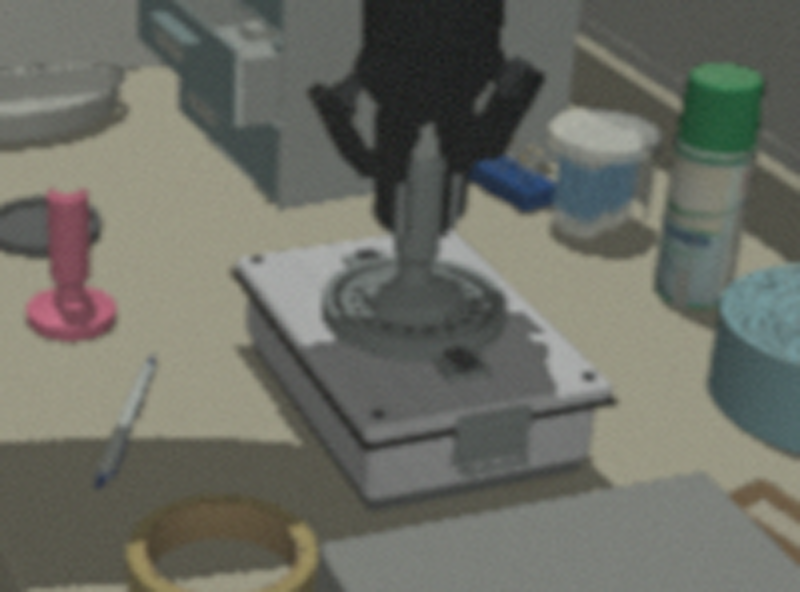

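Foot is centred on the sunk plate at crop (420,300), force about 15–16.6 N for over 1.5 s. Lift off and return to the rest.

{"api": "move_arm", "payload": {"deltas": [{"dx":0,"dy":0,"dz":0,"turn":0},{"dx":-0.3,"dy":0,"dz":0,"turn":0},{"dx":-2,"dy":0,"dz":0,"turn":0},{"dx":-6,"dy":0,"dz":0,"turn":0},{"dx":-10.5,"dy":0,"dz":0,"turn":0},{"dx":-10.5,"dy":-4,"dz":-5,"turn":0},{"dx":-10.5,"dy":-7,"dz":-10,"turn":0},{"dx":-10.5,"dy":-10,"dz":-15,"turn":0},{"dx":-10.5,"dy":-12,"dz":-20,"turn":0},{"dx":-10.5,"dy":-14,"dz":-20,"turn":0}]}}

```text
t: 20.3
ee_pos: [0.4186, 0.1068, 0.2466]
tool_rot: [1.212, 1.201, -1.204]
contact_force: [0.6, 0.4, -2.4]
grip_width: 0.276
```

```bash
python3 s.py
python3 - <<'E'
from h import *
o=observe();im=snapshot('wrist')
for a in trace('wrist','presser_rest')[:1]:
    k=max(cv2.findContours(a['mask'].astype(np.uint8),0,2)[0],key=cv2.contourArea)[:,0]
    W=np.array([hit('wrist',p,.011,o)[:2] for p in k]);print(a['conf'],cv2.minEnclosingCircle(W.astype(np.float32)))
print(Ro.from_rotvec(o['tool_rot']).as_matrix().round(4))
c=calibration('wrist');f=200/np.tan(np.radians(c['vfov']/2));Mi=np.linalg.inv(np.array(c['mount']))
def proj(p):
    q=Mi[:3,:3]@p+Mi[:3,3];th=np.arctan2(np.hypot(*q[:2]),q[2]);u=q[:2]/np.hypot(*q[:2]);return [c['cx'],c['cy']]+f*th*u
for d,r,col in((.066,.029,(0,0,255)),(.055,.029,(0,255,255)),(-.037,.013,(255,0,0))):
    P=np.array([proj(np.r_[d,r*np.cos(t),r*np.sin(t)]) for t in np.linspace(0,6.28,60)])
    cv2.polylines(im,[np.round(P*8).astype(np.int32)],True,col,1,shift=3)
a=cv2.resize(im[150:350,200:500],None,fx=2,fy=2);b=cv2.resize(im[0:200,170:470],None,fx=1.2,fy=2)
cv2.imwrite('pics/w5.png',np.hstack([a]))
E
```

```text
20.3 [0.4186 0.1068 0.2466] [ 0.55  0.41 -2.43] [-0.028  0.044 -0.012] toolx [ 0.0086 -0.0016 -1.    ] gw 0.276
0.78 ((0.41575536131858826, 0.19572657346725464), 0.04118797928094864)
[[ 8.6e-03  1.0e+00 -4.0e-04]
 [-1.6e-03 -3.0e-04 -1.0e+00]
 [-1.0e+00  8.6e-03  1.6e-03]]
```

View pics/w5.png

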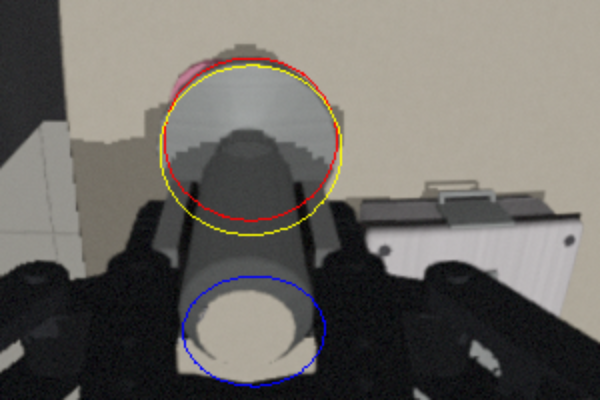

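{"api": "move_arm", "payload": {"deltas": [{"dx":0,"dy":-0.2,"dz":-5,"turn":0},{"dx":0,"dy":-0.2,"dz":-8.95,"turn":0},{"dx":0,"dy":-0.2,"dz":-8.95,"turn":0},{"dx":5,"dy":-0.3,"dz":-8.95,"turn":0},{"dx":10,"dy":-0.36,"dz":-8.95,"turn":0},{"dx":14,"dy":-0.36,"dz":-8.95,"turn":0},{"dx":14.5,"dy":-0.36,"dz":-8.95,"turn":0},{"dx":14.5,"dy":-0.36,"dz":-8.95,"turn":0}]}}

```text
t: 21.4
ee_pos: [0.4168, 0.1933, 0.1024]
tool_rot: [1.214, 1.199, -1.207]
contact_force: [0.4, -1.9, -2.5]
grip_width: 0.281
```

```bash
python3 s.py
```

```text
21.4 [0.4168 0.1933 0.1024] [ 0.41 -1.87 -2.53] [ 0.057  0.049 -0.023] toolx [ 0.0088 -0.0026 -1.    ] gw 0.281
```

{"api": "move_arm", "payload": {"deltas": [{"dx":1,"dy":-0.05,"dz":-0.27,"turn":0},{"dx":2,"dy":-0.05,"dz":-0.27,"turn":0},{"dx":2.8,"dy":-0.05,"dz":-0.27,"turn":0},{"dx":3.1,"dy":-0.05,"dz":-0.27,"turn":0},{"dx":3.1,"dy":-0.05,"dz":-0.27,"turn":0}]}}

```text
t: 22.02
ee_pos: [0.4165, 0.1959, 0.0712]
tool_rot: [1.214, 1.199, -1.207]
contact_force: [-0.1, 0.2, -3.7]
grip_width: 0.279
```

{"api": "move_arm", "payload": {"deltas": [{"dx":0.06,"dy":0,"dz":0,"turn":0},{"dx":0.12,"dy":0,"dz":0,"turn":0},{"dx":0.12,"dy":0,"dz":0,"turn":0}]}}

```text
t: 22.4
ee_pos: [0.4168, 0.196, 0.0705]
tool_rot: [1.214, 1.199, -1.206]
contact_force: [-2.2, -0.9, 3.9]
grip_width: 0.285
```

```bash
python3 s.py
```

```text
22.4 [0.4168 0.196  0.0705] [-2.16 -0.88  3.87] [-0.092  0.417  0.019] toolx [ 0.0092 -0.0025 -1.    ] gw 0.285
```

Foot is on the rest's floor (about 7 N). Release, then withdraw straight up.

{"api": "move_arm", "payload": {"deltas": [{"dx":0,"dy":0,"dz":0,"turn":0},{"dx":0,"dy":0,"dz":0,"turn":0},{"dx":0,"dy":0,"dz":0,"turn":0},{"dx":0,"dy":0,"dz":0,"turn":0},{"dx":0,"dy":0,"dz":0,"turn":0},{"dx":0,"dy":0,"dz":0,"turn":0},{"dx":0,"dy":0,"dz":0,"turn":0},{"dx":0,"dy":0,"dz":0,"turn":0}], "fingers": 8.5}}

```text
t: 23.4
ee_pos: [0.4167, 0.196, 0.0705]
tool_rot: [1.214, 1.199, -1.206]
contact_force: [0.2, -0.2, 0.0]
grip_width: 1.003
```

{"api": "move_arm", "payload": {"deltas": [{"dx":-2,"dy":0,"dz":0,"turn":0},{"dx":-6,"dy":0,"dz":0,"turn":0},{"dx":-11,"dy":0,"dz":0,"turn":0},{"dx":-16,"dy":0,"dz":0,"turn":0},{"dx":-18,"dy":0,"dz":5,"turn":0},{"dx":-18,"dy":0,"dz":10,"turn":0},{"dx":-18,"dy":0,"dz":10,"turn":0}]}}

```text
t: 24.28
ee_pos: [0.4148, 0.0941, 0.2511]
tool_rot: [1.218, 1.196, -1.209]
contact_force: [-1.0, -0.9, 1.0]
grip_width: 0.994
```

```bash
python3 s.py
python3 - <<'E'
from h import *
o=observe();im=snapshot('wrist')
for l,z in(('presser_rest',.011),('presser',.015)):
  for a in trace('wrist',l)[:2]:
    k=max(cv2.findContours(a['mask'].astype(np.uint8),0,2)[0],key=cv2.contourArea)[:,0]
    W=np.array([hit('wrist',p,z,o)[:2] for p in k]);print(l,a['conf'],cv2.minEnclosingCircle(W.astype(np.float32)))
s=snapshot('scene')
for l in('indicator_tape','pen_blue','kidney_dish','retaining_plate'):
  print(l,[(a['point'],a['conf']) for a in mark_of('scene',l)[:2]])
a=cv2.resize(im[20:220,200:450],None,fx=2,fy=2);b=cv2.resize(s[160:310,240:440],None,fx=3,fy=3)[:400,:600]
cv2.imwrite('pics/fin.png',cv2.resize(np.hstack([a,b]),(800,292)))
E
```

```text
24.27 [0.4148 0.0941 0.2511] [-1.04 -0.9   1.03] [-0.029 -0.052 -0.043] toolx [ 0.01   -0.0029 -0.9999] gw 0.994
presser_rest 0.66 ((0.41574347019195557, 0.19568738341331482), 0.041139647364616394)
presser 0.68 ((0.41565990447998047, 0.1966988742351532), 0.02928563952445984)
presser 0.68 ((0.3962663412094116, 0.06272713094949722), 0.037060074508190155)
indicator_tape [([315.8, 315.3], 0.56)]
pen_blue [([293.4, 271.5], 0.61)]
kidney_dish [([263.5, 191.3], 0.9)]
retaining_plate [([361.3, 239.8], 0.64)]
```

View pics/fin.png

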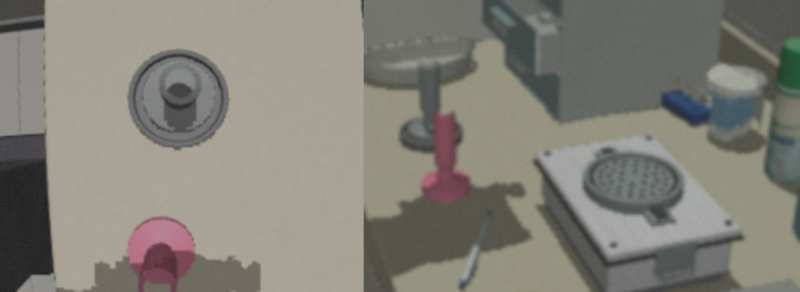

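Presser stands upright, centred in its cup at (178,97), about 1 mm off by the masks. The plate is down and level in its collar at (633,180), and the bystanders are where they were. Handing in.

```bash
python3 -c "from station import job_done;print(job_done())"
```

```text
the job is handed in; nothing more can be done
None
```

I took the grey presser from its rest, pressed the plate past its catch onto its seat, stood the presser back in the rest and handed the job in at about 24 s. The hand-in reports no verdict.

- **Press:** The plate snapped over, and I felt the hard seat about 12 mm down. I read the force only at the end of each move. It was about 15 N vertical at 17.75 s and 16.6 N at 19.0 s, and the highest reading was 16.6 N (17.5 N counting the side force).
- **Side force:** About 5 N of sideways force built up during the press, and the tool tilted about 0.5°.
- **Last checks:** The presser stands upright about 1 mm from the rest's centre, released. The plate looks down and level in its collar. The tape, pen and dish are within a few pixels of where they started, which is network noise.
- **Refused and disagreeing:** Two moves were refused because their rows lacked some of the keys; I resent both. Once the presser was in hand, the networks' plate points from the three cameras disagreed by several mm. I used the outlines and the first fix, which put the plate centre within a few mm.

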